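# Sort the bench leavings into their holders

### The job

Sort the four things left on the worktop into the holders where they belong: the screw-cap tube lying flat inside the short white tray, the long syringe lying flat inside the long steel tray, and the two glass vials standing in the round wells of the grey block, one in each well, whichever way round. Keep the vials upright all the time, let everything go, and do not shift the tip box, the dark cuvette case or the timer.

Things in the scene. Friction and masses are not known exactly. Their poses are not given: they have to be found in the camera images.
- tube: Clear plastic screw-cap tube lying on its side, 110 mm long; body 15.6 mm in diameter with a tapered tip, blue cap 18 mm wide at one end. About 13 g. Origin: underside of its middle as it lies (axis 9 mm above). Its x axis runs along the tube, cap at +x (42 to 55 mm). Grasp across the body at the origin. It belongs in the short white tray, either way round.
- syringe: Gas-tight syringe lying on its side, 148 mm long, 13 mm high: thin amber barrel with black fittings. About 28 g. Origin: underside of its middle as it lies (axis about 6.5 mm above). Its x axis runs along it, plunger end at -x. The barrel, 9 mm thick, runs from x = -30 to +44 mm; grasp across it at the origin. Belongs in the long steel tray, either way round.
- vial_pale: Glass vial with black screw cap and pale contents, standing upright, 22 mm in diameter, 51 mm tall, about 16 g. Origin: centre of its underside, z up. Belongs in either well of the grey block.
- vial_red: Glass vial with red screw cap and pink contents, same size: 22 mm in diameter, 51 mm tall, about 16 g. Origin: centre of its underside, z up. Belongs in either well of the grey block, the other one.
- short_tray: Short white plastic tray, fixed, 140 x 76 mm outside and 16 mm high (inside 134 x 70 mm, floor 3 mm thick), with a 9 mm lip at each end. Origin: centre of its underside; x along its length, z up.
- long_tray: Long bare steel tray, fixed, 182 x 76 mm outside and 16 mm high (inside 176 x 70 mm, floor 3 mm thick), with a 9 mm lip at each end. Origin: centre of its underside; x along its length, z up.
- vial_block: Grey plastic block, fixed, 116 x 64 x 18 mm, with two round wells 36 mm in diameter and 14 mm deep (floor 4 mm above the worktop) in its top. Origin: centre of its underside; x along its length, z up. The wells' centres lie at x = -26 mm and x = +26 mm, y = 0.
- well_a (a point): Centre of the floor of the block's well at x = -26 mm, 4 mm above the worktop.
- well_b (a point): Centre of the floor of the block's well at x = +26 mm, 4 mm above the worktop.
- tip_box: Bystander: blue pipette-tip box with clear lid, 74 x 118 x 65 mm. Leave it where it is. Origin: centre of its underside.
- cuvette_case: Bystander: dark cuvette case, 45 x 90 x 29 mm. Leave it where it is. Origin: centre of its underside.
- timer: Bystander: white bench timer with a display, 47 x 62 x 58 mm. Leave it where it is. Origin: centre of its underside. It stands left of the fixed water bath, a solid grey box 0.2 m high that fills the back right of the worktop (x over 0.61, y under -0.10): carry things round or over it.

How it is judged:
By the outcome, as a careful person would: the job done as asked, in the order asked, and still so for the second after the job is handed in, with the robot touching nothing.
It also fails if it takes over 106 s, if anything falls off the work surface, if the arm or the gripper's body presses on something with over 40 N, if the wrist force passes 120 N, or if a joint passes its speed limit or range.

### The arm

A 6-joint arm with a two-finger parallel gripper is mounted at the origin on a cart in front of the work surface, level with it; the furniture and walls round the work are solid. World frame = base frame: x ahead of the robot, y to its left, z up, the work surface at z = 0. Lengths are in mm, angles in rad, forces in N, time in s.
With the tool pointing down it reaches from about 350 to 875 mm from the base axis. Payload 4.2 kg.
Tool frame: the origin (TCP) lies at the very end of the fingers, on their centre line; the grasp point (between the pads) lies 19 mm behind it (arm.pinch_z is the distance from the TCP to the grasp point, in mm); x points along the fingers, y is the direction in which the jaws open and shut, and the axes are right-handed (so a half turn about x gives the same grasp; the last joint's range is limited). The gripper opens to 85 mm and grips with 20 to 120 N. Pads are 22 mm wide; open, the fingers measure 114 mm over their backs; the gripper's body (76 mm by 85 mm) begins 54 mm behind the grasp point. The pads swing forward as they close: fully open they stand 13 mm farther back than shut.
Start: joints at [1.541, 0.385, 0.008, 0, -1.194, -0.259], TCP at [177.969, 599.104, 231.312] pointing down, gripper open.
Joint ranges: [-3.14, 3.14], [-1.21, 2.06], [-1.07, 1.41], [-3.16, 2.05], [-2.99, -0.16], [-3.1, 3.1]. Speed limits (rad/s): [2.79, 2.79, 3.14, 3.14, 3.14, 3.14].

### API

Orientations are given as a unit quaternion [x, y, z, w].
In Python, from bench import arm gives the robot as it stands.
- The arm moves only by the tool drive_tool, never from a script. Its argument "motion" is a list of rows, each a list of 4 numbers: the shift along the tool's x, y, z in mm, then the turn about the tool's x in degrees. In form: [[dx, dy, dz, spin], ...]. A call has 1 to 10 rows; each row shifts and turns the commanded pose from where the row before left it, along the tool's axes as they then stand; what a row does not reach is not made up. A row lasts 1/12 s, in which the tool goes at most 41.7 mm and 7.16 degrees, less where a joint would pass 70% of its speed; a pose out of reach is approached as far as the arm can. A call with a gripper value outside its range is refused whole. "grip" is the finger opening in mm, from 0 to 85.4, set as the call begins (left out, the last holds). The fingers move at their own pace and stop on an object; the grip force is fixed at half the most. Time passes only in rows, so rows that do not move let the fingers close. It gives the time, the measured TCP pose, the force and the opening at its end, in the units of the state.
- arm.read_state(): the state, without advancing time (a new reading comes with each control period).
- arm.get_image(name): name is "scene" or "top" or "wrist"; returns the picture (400x640x3 uint8, red, green, blue); there is no depth.
- arm.calibration(name): a dict with "K" (3x3 intrinsics, pixels), "eye" and "attitude" of the camera in the world; the wrist camera has in their place "T_tool_cam" (4x4, takes a point from camera to tool coordinates, whose origin is the TCP and whose axes are the tool frame's). Camera axes: x right, y up, looking along -z (the intrinsics and any distortion apply to the point x, -y, -z); pixel columns grow to the right and rows downward; lengths in mm; the calibration is good to about 2 mm. A picture is of the moment at which its call begins: read the wrist's pose just before it. calibration takes no time and is no camera call.
- arm.job_done(): hands the job in, once; it reports no verdict.
The state is a dict: "clock": time; "joints": joint angles; "joint_vel": joint speeds; "joint_efforts": joint torques, N m; "position": TCP position; "ee_rot": TCP orientation; "contact_force": force on the tool from outside, world axes, zero at the start; "wrist_torque": the same for the moment, N m; "gripper_width": finger opening in mm.
Only numpy, scipy, OpenCV 4.12 (cv2) and the standard library are available. Lean on these libraries where they do the work, as an engineer would, in place of code of your own. Each camera call takes 0.05 s, during which the arm holds its last target. There are 200 camera calls.

## Working session

There is one attempt and no reset: what is moved stays moved. The work goes in short steps, Python scripts to look and compute and a tool call to move; the robot and the scene stay as the last step left them, time stands still between calls to the robot, and variables do not carry over. Pictures are saved under pics/ and viewed, about 12 in all and at most 16, crops included, and the job is handed in when it is done.

Besides the shell and the picture viewer there is one more tool, called after "Request:" in YAML: its name, and indented under it one key for each argument. drive_tool: Moves the arm, as the interface text tells. Its arguments: {"type":"object","properties":{"motion":{"type":"array"},"grip":{"type":"number"}},"required":["motion"]}

```bash
ls; mkdir -p pics; python3 - <<'E'
from bench import arm
import cv2,numpy as np
np.set_printoptions(precision=4,suppress=True)
print(arm.read_state())
for n in("scene","top","wrist"):
    print(n,arm.calibration(n))
    cv2.imwrite(f"pics/{n}0.png",arm.get_image(n)[:,:,::-1])
E
```

```text
pics
{'clock': 0.0, 'joints': array([ 1.5406,  0.3856,  0.0066, -0.0005, -1.194 , -0.2586]), 'joint_vel': array([-0.0001, -0.0019, -0.0005,  0.0005,  0.0014, -0.0003]), 'joint_efforts': array([  0.0008, -39.2287,  18.8397,   4.1862,  -0.0047,  -0.    ]), 'position': array([177.8047, 598.5685, 230.2198]), 'ee_rot': array([-0.6997,  0.1026,  0.6998,  0.101 ]), 'contact_force': array([ 0.5648, -0.7707,  0.1984]), 'wrist_torque': array([-0.0357,  0.0618,  0.0037]), 'gripper_width': 85.51502238437145}
scene {'K': array([[397.3127,   0.    , 322.6703],
       [  0.    , 397.3127, 197.4919],
       [  0.    ,   0.    ,   1.    ]]), 'eye': array([ 100.3784, -806.3096,  678.5231]), 'attitude': array([ 0.4561, -0.1217, -0.2468,  0.8463])}
top {'K': array([[488.5632,   0.    , 319.0127],
       [  0.    , 488.5632, 193.251 ],
       [  0.    ,   0.    ,   1.    ]]), 'eye': array([ 351.8964,   32.5895, 1318.4241]), 'attitude': array([ 0.0658, -0.0648, -0.694 ,  0.714 ])}
wrist {'K': array([[285.501 ,   0.    , 319.2298],
       [  0.    , 285.501 , 201.4093],
       [  0.    ,   0.    ,   1.    ]]), 'T_tool_cam': array([[  -0.0002,    0.2723,   -0.9622, -142.183 ],
       [   1.    ,   -0.0003,   -0.0003,    0.0145],
       [  -0.0004,   -0.9622,   -0.2723,  -69.0028],
       [   0.    ,    0.    ,    0.    ,    1.    ]])}
```

View pics/top0.png

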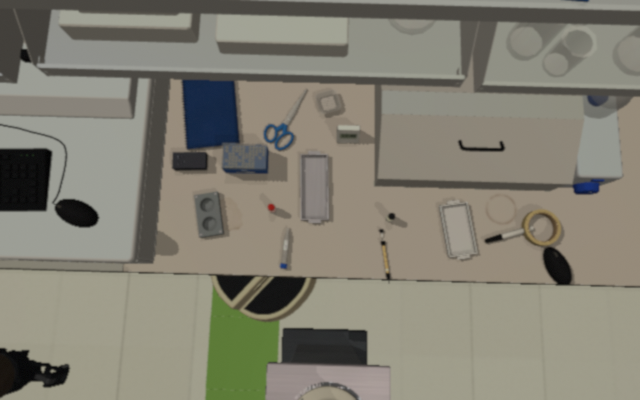

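View pics/scene0.png

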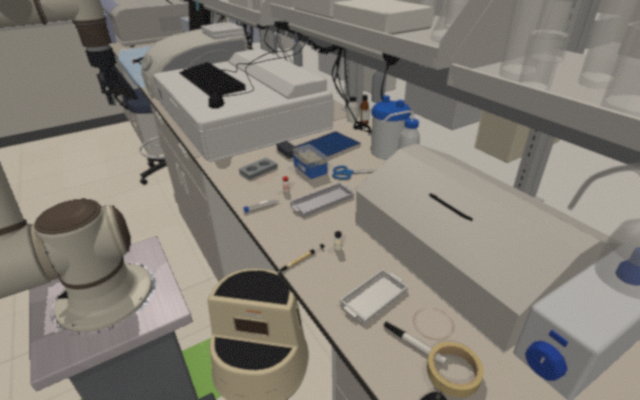

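The top view shows the red vial at about (271,207), tube (286,248), block (208,215) and steel tray (315,187). The pale vial is at (391,216), the syringe runs (381,232)-(388,278), and the white tray is at (459,229). The scene view shows the same layout from the right. Next I'll measure from these.

```bash
cat > h.py <<'E'
from bench import arm
import cv2,numpy as np
from scipy.spatial.transform import Rotation as R
np.set_printoptions(precision=1,suppress=True)
def cam(n,st=None):
    c=arm.calibration(n)
    if n=="wrist":
        T=np.array(c["T_tool_cam"]); Rt=R.from_quat(st["ee_rot"]).as_matrix()
        return c["K"],Rt@T[:3,:3],Rt@T[:3,3]+st["position"]
    return c["K"],R.from_quat(c["attitude"]).as_matrix(),np.array(c["eye"])
def ray(n,uv,z,st=None):
    K,A,e=cam(n,st); uv=np.atleast_2d(uv).astype(float)
    d=np.c_[(uv[:,0]-K[0,2])/K[0,0],-(uv[:,1]-K[1,2])/K[1,1],-np.ones(len(uv))]@A.T
    return e+d*((z-e[2])/d[:,2])[:,None]
def proj(n,p,st=None):
    K,A,e=cam(n,st); q=(np.atleast_2d(p)-e)@A
    return np.c_[K[0,2]+K[0,0]*q[:,0]/-q[:,2],K[1,2]-K[1,1]*q[:,1]/-q[:,2]]
def look(name,crop=None,f=1):
    st=arm.read_state(); im=arm.get_image("wrist")[:,:,::-1]
    cv2.imwrite(f"pics/{name}.png",im); np.save(f"pics/{name}.npy",st,allow_pickle=True)
    return st,im
def load(name): return np.load(f"pics/{name}.npy",allow_pickle=True).item(),cv2.imread(f"pics/{name}.png")
def to_tool(p,st): # world delta -> tool axes
    return R.from_quat(st["ee_rot"]).as_matrix().T@(np.array(p)-st["position"])
E
python3 - <<'E'
from h import *
P=dict(red=(271,207,51),pale=(391,216,51),tube=(286,248,9),syrA=(381,232,6),syrB=(388,278,6),block=(208,215,18),steel=(315,187,10),white=(459,229,10),tip=(245,158,65),timer=(348,133,58),cuv=(190,161,29),waterc=(377,184,200))
for k,v in P.items(): print(k,ray("top",v[:2],v[2])[0])
im=cv2.imread("pics/top0.png")[75:290,155:500]
cv2.imwrite("pics/topc.png",cv2.resize(im,None,fx=2.3,fy=2.3,interpolation=cv2.INTER_CUBIC))
st=arm.read_state();print(R.from_quat(st["ee_rot"]).as_matrix())
E
```

```text
red [548.7 162.9  51. ]
pale [ 533.9 -152.1   51. ]
tube [445.7 122.    9. ]
syrA [ 496.1 -131.8    6. ]
syrB [ 374.5 -150.9    6. ]
block [527.3 334.3  18. ]
steel [613.7  49.5  10. ]
white [ 509.7 -340.9   10. ]
tip [675.6 236.3  65. ]
timer [754.6 -35.3  58. ]
cuv [672.2 391.   29. ]
waterc [587.  -97.6 200. ]
[[-0.  -0.3 -1. ]
 [-0.  -1.   0.3]
 [-1.   0.  -0. ]]
```

View pics/wrist0.png

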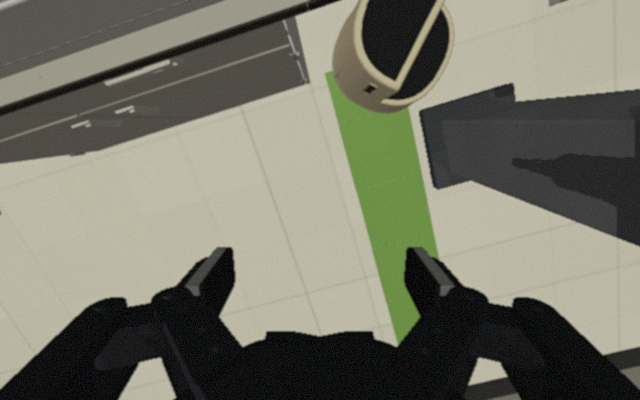

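The wrist view shows only the floor and fingers; the TCP axis falls near the image centre. I'll move above the tube.

Request:
drive_tool:
  motion:
    - [0, 38, -39, 0]
    - [0, 38, -39, 0]
    - [0, 38, -39, 0]
    - [0, 38, -39, 0]
    - [0, 38, -39, 0]
    - [0, 38, -39, 0]
    - [0, 38, -39, 0]
    - [0, 38, -39, 0]
    - [0, 38, -39, 0]
    - [0, 38, -39, 0]

```text
clock: 0.98
position: [381.5, 233.4, 231.4]
ee_rot: [0.7, -0.101, -0.7, -0.102]
contact_force: [1.8, 0.6, 0.4]
gripper_width: 85.3
```

Request:
drive_tool:
  motion:
    - [30, 0, 0, -6]
    - [30, 0, 0, -6]
    - [20, 0, 0, -5]
    - [0, 0, 0, 0]
    - [0, 0, 0, 0]

```text
clock: 1.4
position: [381.1, 234.9, 150.9]
ee_rot: [-0.707, -0.001, 0.708, -0.003]
contact_force: [0.2, 0.4, 1.2]
gripper_width: 85.2
```

```bash
python3 - <<'E'
from h import *
st,im=look("w1"); print(st["joints"],st["position"],R.from_quat(st["ee_rot"]).as_matrix())
E
```

```text
[ 0.9  0.2 -0.5  0.  -0.9  0.7] [381.1 234.9 150.9] [[-0.  0. -1.]
 [-0. -1. -0.]
 [-1.  0.  0.]]
```

View pics/w1.png

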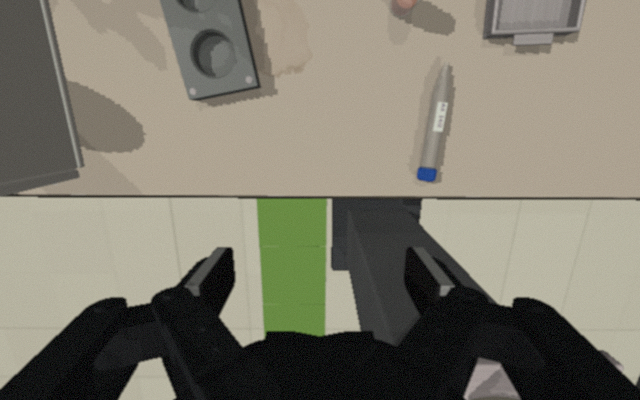

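The wrist view shows the tube from its tip (446,66) to the cap end (427,180), with the block at upper left and the worktop edge at row 197.

```bash
python3 - <<'E'
from h import *
st,im=load("w1")
p=ray("wrist",[(446,66),(427,180),(320,197)],9,st);print(p)
d=p[1]-p[0];m=(p[0]+p[1])/2;print("mid",m,"ang",np.degrees(np.arctan2(d[1],d[0])),np.linalg.norm(d),to_tool([m[0],m[1],50],st))
E
```

```text
[[498.6 119.6   9. ]
 [392.7 125.4   9. ]
 [374.3 233.7   9. ]]
mid [445.6 122.5   9. ] ang 176.88350580348026 106.04511429963418 [101.1 112.6 -64. ]
```

Request:
drive_tool:
  motion:
    - [25, 28, -16, 0]
    - [25, 28, -16, 0]
    - [25, 28, -16, 0]
    - [22, 28, -16, 0]
    - [0, 0, 0, 3]
    - [0, 0, 0, 0]
    - [0, 0, 0, 0]
  grip: 50

```text
clock: 2.03
position: [447.6, 124.8, 55.6]
ee_rot: [0.708, -0.015, -0.706, -0.016]
contact_force: [0.6, 0.9, 0.8]
gripper_width: 49.9
```

```bash
python3 - <<'E'
from h import *
st,im=look("w2"); print(st["position"])
E
```

```text
[447.6 124.8  55.6]
```

View pics/w2.png

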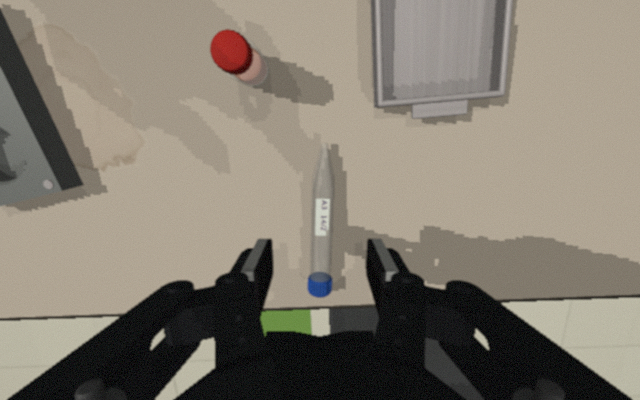

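The tube is centred between the fingers, tip (325,143) and cap (319,296). Next I descend and grip.

Request:
drive_tool:
  motion:
    - [20, 0, 0, 0]
    - [18, 0, 0, 0]
    - [13, 0, 0, 0]
    - [0, 0, 0, 0]
    - [0, 0, 0, 0]

```text
clock: 2.5
position: [446.5, 125.2, 4.1]
ee_rot: [0.707, -0.015, -0.707, -0.015]
contact_force: [0.4, -0.5, 0.3]
gripper_width: 50.0
```

Request:
drive_tool:
  motion:
    - [0, 0, 0, 0]
    - [0, 0, 0, 0]
    - [0, 0, 0, 0]
    - [0, 0, 0, 0]
    - [0, 0, 0, 0]
    - [0, 0, 0, 0]
  grip: 0

```text
clock: 3.0
position: [446.8, 124.6, 4.6]
ee_rot: [0.708, -0.015, -0.706, -0.016]
contact_force: [-1.4, 1.6, 5.2]
gripper_width: 12.9
```

Request:
drive_tool:
  motion:
    - [-20, 0, 0, 0]
    - [-40, 0, 0, 0]
    - [-40, 0, 0, 0]
    - [-40, 0, 0, 0]
    - [-5, 0, 0, 0]
    - [0, 0, 0, 0]

```text
clock: 3.5
position: [447.8, 125.0, 151.9]
ee_rot: [0.71, -0.014, -0.704, -0.017]
contact_force: [0.7, 0.2, -0.7]
gripper_width: 13.1
```

```bash
python3 - <<'E'
from h import *
st=arm.read_state(); print(st["joints"],st["position"],to_tool([505,-335,150],st))
im=cv2.imread("pics/top0.png")[190:270,430:490]
cv2.imwrite("pics/tray.png",cv2.resize(im,None,fx=7,fy=7,interpolation=cv2.INTER_CUBIC))
E
```

```text
[ 0.6  0.2 -0.5  0.  -0.9  0.9] [447.8 125.  151.9] [  0.  457.  -77.5]
```

Request:
drive_tool:
  motion:
    - [0, 39, -6, 0]
    - [0, 39, -6, 0]
    - [0, 39, -6, 0]
    - [0, 39, -6, 0]
    - [0, 39, -6, 0]
    - [0, 39, -6, 0]
    - [0, 39, -6, 0]
    - [0, 39, -6, 0]
    - [0, 39, -6, 0]
    - [0, 39, -6, 0]

```text
clock: 4.33
position: [487.4, -270.1, 146.3]
ee_rot: [-0.706, 0.015, 0.708, 0.016]
contact_force: [1.8, -0.1, -0.2]
gripper_width: 13.2
```

Request:
drive_tool:
  motion:
    - [0, 34, -8, 0]
    - [0, 33, -9, 0]
    - [0, 0, 0, 7]
    - [0, 0, 0, 7]
    - [0, 0, 0, 7]
    - [0, 0, 0, 7]
    - [0, 0, 0, 7]
    - [0, 0, 0, 7]
    - [0, 0, 0, 7]
    - [0, 0, 0, 7]

```text
clock: 5.17
position: [501.6, -335.6, 146.0]
ee_rot: [-0.614, 0.348, 0.617, 0.348]
contact_force: [0.2, -0.3, -0.4]
gripper_width: 13.0
```

Request:
drive_tool:
  motion:
    - [0, 0, 0, 7]
    - [0, 0, 0, 7]
    - [0, 0, 0, 7]
    - [0, 0, 0, 7]
    - [0, 0, 0, 7]
    - [0, 0, 0, 7]
    - [0, 0, 0, 7]
    - [0, 0, 0, 7]
    - [0, 0, 0, 7]
    - [0, 0, 0, 7]

```text
clock: 6.0
position: [501.6, -335.5, 146.0]
ee_rot: [-0.304, 0.639, 0.306, 0.637]
contact_force: [-0.4, -0.4, 0.2]
gripper_width: 12.6
```

Request:
drive_tool:
  motion:
    - [0, 0, 0, 7]
    - [0, 0, 0, 7]
    - [0, 0, 0, 7]
    - [0, 0, 0, 7]
    - [0, 0, 0, 7]
    - [0, 0, 0, 7]
    - [0, 0, 0, 7]
    - [0, 0, 0, 5]
    - [0, 0, 0, 0]
    - [0, 0, 0, 0]

```text
clock: 6.83
position: [501.9, -335.7, 146.6]
ee_rot: [0.015, 0.708, -0.015, 0.706]
contact_force: [1.0, 0.5, -0.2]
gripper_width: 12.9
```

```bash
python3 - <<'E'
from h import *
st,im=look("w3"); print(st["joints"],st["position"],R.from_quat(st["ee_rot"]).as_matrix())
E
```

```text
[-0.3  0.4 -0.2 -0.  -1.  -1.3] [ 501.9 -335.7  146.6] [[-0.  0.  1.]
 [ 0.  1. -0.]
 [-1.  0. -0.]]
```

View pics/w3.png

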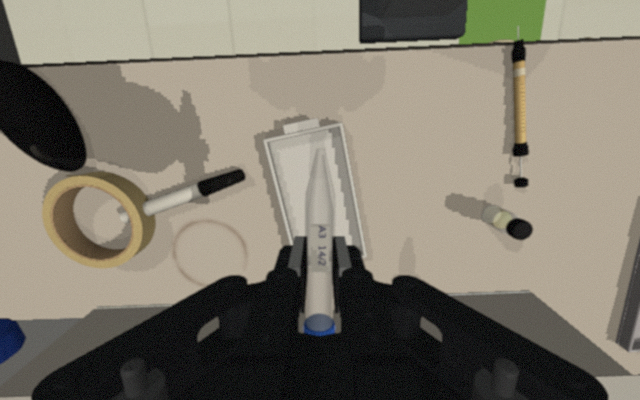

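The white tray's near corners are at (264,140) and (343,124), and its right side runs to (365,255). The syringe runs from (520,45) to (521,185) with its plunger at the bottom, and the pale cap is at (519,228).

```bash
python3 - <<'E'
from h import *
st,im=load("w3")
p=ray("wrist",[(264,140),(343,124),(365,255),(292,245)],16,st);print(p)
e=p[0]-p[1];u=(p[2]-p[1]);v=p[3]-p[0]
a=lambda d:np.degrees(np.arctan2(d[1],d[0]));print(a(e)-90,a(u),a(v),np.linalg.norm(e))
ax=np.radians((a(u)+a(v)+a(e)-90)/3);c=(p[0]+p[1])/2+70*np.array([np.cos(ax),np.sin(ax),0]);print("tray",c,np.degrees(ax))
st2=arm.read_state();print(to_tool([c[0],c[1],60],st2))
s=ray("wrist",[(518,52),(520,62),(521,146),(521,185)],6.5,st);print(s)
print("vial",ray("wrist",[(519,229)],51,st))
E
```

```text
[[ 447.8 -385.1   16. ]
 [ 436.5 -310.9   16. ]
 [ 569.9 -290.5   16. ]
 [ 555.3 -366.1   16. ]]
-171.30091098592064 8.701329825204635 10.018557097019919 75.06119144392756
tray [ 486.3 -402.3   16. ] -50.86034135456536
[ 87.  -67.1 -12.7]
[[ 380.8 -152.     6.5]
 [ 389.2 -149.     6.5]
 [ 464.6 -137.     6.5]
 [ 503.7 -131.3    6.5]]
vial [[ 532.9 -159.    51. ]]
```

Request:
drive_tool:
  motion:
    - [0, -2, 9, 0]
    - [0, 0, 0, -6]
    - [0, 0, 0, -6]
    - [40, 0, 0, 0]
    - [40, 0, 0, 0]
    - [25, 0, 0, 0]
    - [10, 0, 0, 0]
    - [0, 0, 0, 0]
    - [0, 0, 0, 0]

```text
clock: 7.63
position: [512.7, -339.0, 33.8]
ee_rot: [-0.059, 0.704, 0.058, 0.705]
contact_force: [0.4, -0.5, -0.8]
gripper_width: 13.0
```

```bash
python3 - <<'E'
from h import *
st,im=look("w4"); print(st["position"],to_tool([511,-337,9],st),R.from_quat(st["ee_rot"]).as_matrix()[:,2])
E
```

```text
[ 512.7 -339.    33.8] [24.8  2.3 -1.3] [1.  0.2 0. ]
```

View pics/w4.png

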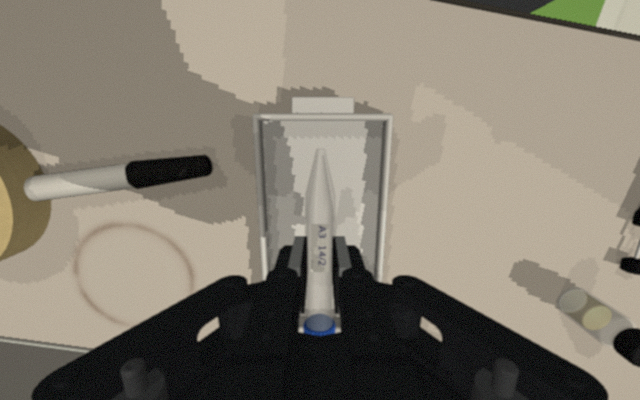

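The tube is aligned with the tray, whose edges are at columns 260 and 388 with the tube at 320. Next I lower and release.

Request:
drive_tool:
  motion:
    - [0, 2, -1, 0]
    - [15, 0, 0, 0]
    - [10, 0, 0, 0]
    - [0, 0, 0, 0]
    - [0, 0, 0, 0]

```text
clock: 8.1
position: [510.5, -336.7, 8.8]
ee_rot: [-0.058, 0.705, 0.058, 0.705]
contact_force: [-0.0, 0.6, -0.2]
gripper_width: 12.9
```

Request:
drive_tool:
  motion:
    - [0, 0, 0, 0]
    - [0, 0, 0, 0]
    - [0, 0, 0, 0]
    - [0, 0, 0, 0]
  grip: 26

```text
clock: 8.43
position: [510.5, -336.8, 8.7]
ee_rot: [-0.058, 0.705, 0.058, 0.705]
contact_force: [-0.8, -0.2, -0.0]
gripper_width: 26.4
```

Request:
drive_tool:
  motion:
    - [-15, 0, 0, 0]
    - [-30, 0, 0, 0]
    - [-40, 0, 0, 0]
    - [-40, 0, 0, 0]
    - [-20, 0, 0, 0]
    - [0, 0, 0, 0]
    - [0, 0, 0, 0]

```text
clock: 9.02
position: [510.9, -336.8, 155.1]
ee_rot: [-0.059, 0.703, 0.058, 0.706]
contact_force: [-0.5, -0.1, -0.5]
gripper_width: 26.3
```

```bash
python3 - <<'E'
from h import *
st,im=look("w5"); print(st["position"])
# syringe: origin from barrel edges: amber mask
st3,im3=load("w3")
h=cv2.cvtColor(im3,cv2.COLOR_BGR2HSV);m=cv2.inRange(h,(10,90,80),(30,255,255));m[:,:490]=0;m[:,550:]=0;m[160:]=0
y,x=np.nonzero(m);print(x.min(),x.max(),y.min(),y.max(),[(r,x[y==r].mean()) for r in range(y.min(),y.max()+1,15)])
print(R.from_quat(st["ee_rot"]).as_matrix())
print(to_tool([435,-143,150],st))
E
```

```text
[ 510.9 -336.8  155.1]
513 525 60 143 [(60, np.float64(522.0)), (75, np.float64(523.0)), (90, np.float64(519.0)), (105, np.float64(519.5)), (120, np.float64(519.5)), (135, np.float64(520.0))]
[[ 0.  -0.2  1. ]
 [-0.   1.   0.2]
 [-1.  -0.   0. ]]
[  4.6 203.6 -43.1]
```

View pics/w5.png

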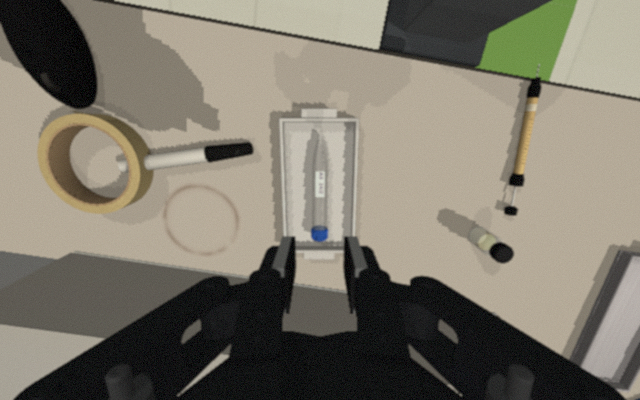

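The tube lies flat in the tray at (320,130)-(320,240). The syringe runs from its plunger end (510,213), through the barrel end (517,176), to the front of the barrel (532,97).

```bash
python3 - <<'E'
from h import *
st,im=load("w5")
s=ray("wrist",[(510,214),(517,176),(532,97)],6.5,st)
d=s[2]-s[1];ang=np.arctan2(d[1],d[0]);u=d/np.linalg.norm(d);print(s,np.degrees(ang),np.linalg.norm(d))
o1=s[0]+74*u;o2=s[1]+30*u;print(o1,o2); o=(o1+o2)/2
z=R.from_quat(st["ee_rot"]).as_matrix()[:,2];print("toolz ang",np.degrees(np.arctan2(z[1],z[0])))
print(to_tool([o[0],o[1],60],arm.read_state()))
E
```

```text
[[ 504.6 -131.     6.5]
 [ 463.9 -138.1    6.5]
 [ 388.3 -150.9    6.5]] -170.38749104914788 76.69885305431127
[ 431.6 -143.4    6.5] [ 434.4 -143.1    6.5]
toolz ang 9.437400698633787
[ 93.3 203.  -44.2]
```

Request:
drive_tool:
  motion:
    - [0, 40, -9, 0]
    - [0, 40, -9, 0]
    - [0, 40, -9, 0]
    - [0, 40, -9, 0]
    - [0, 40, -9, 0]
    - [30, 3, 0, 0]
    - [30, 0, 0, 0]
    - [30, 0, 0, 0]
    - [0, 0, 0, 0]
    - [0, 0, 0, 0]
  grip: 45

```text
clock: 9.9
position: [430.7, -143.9, 61.5]
ee_rot: [-0.058, 0.707, 0.058, 0.702]
contact_force: [-0.0, -0.6, 0.1]
gripper_width: 45.2
```

```bash
python3 - <<'E'
from h import *
st,im=look("w6"); print(st["position"],to_tool([433,-143,4],st))
E
```

```text
[ 430.7 -143.9   61.5] [57.5  0.4  2.8]
```

View pics/w6.png

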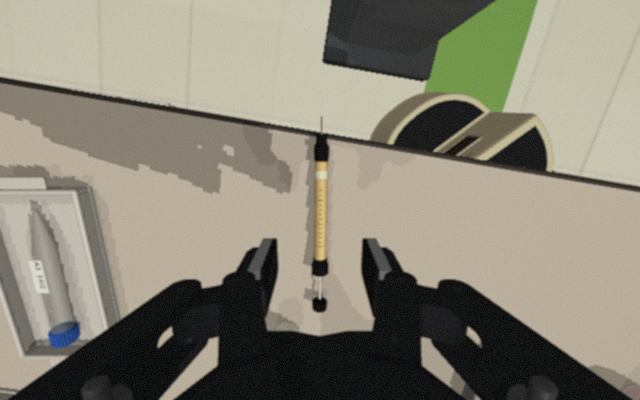

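The syringe is centred between the fingers. Next I descend and grip.

Request:
drive_tool:
  motion:
    - [20, 0, 3, 0]
    - [20, 0, 0, 0]
    - [18, 0, 0, 0]
    - [0, 0, 0, 0]
    - [0, 0, 0, 0]

```text
clock: 10.37
position: [436.2, -143.6, 6.1]
ee_rot: [-0.058, 0.705, 0.058, 0.705]
contact_force: [0.1, -0.5, -0.4]
gripper_width: 45.2
```

Request:
drive_tool:
  motion:
    - [0, 0, 0, 0]
    - [0, 0, 0, 0]
    - [0, 0, 0, 0]
    - [0, 0, 0, 0]
    - [0, 0, 0, 0]
    - [0, 0, 0, 0]
  grip: 0

```text
clock: 10.87
position: [436.6, -143.4, 7.0]
ee_rot: [-0.059, 0.704, 0.058, 0.706]
contact_force: [-0.6, -0.2, 7.5]
gripper_width: 5.0
```

Request:
drive_tool:
  motion:
    - [-20, 0, 0, 0]
    - [-40, 0, 0, 0]
    - [-40, 0, 0, 0]
    - [-40, 0, 0, 0]
    - [-10, 0, 0, 0]
    - [0, 0, 0, 0]

```text
clock: 11.37
position: [438.0, -143.4, 160.0]
ee_rot: [-0.059, 0.701, 0.058, 0.708]
contact_force: [-0.4, -0.9, -1.1]
gripper_width: 4.4
```

```bash
python3 - <<'E'
from h import *
st=arm.read_state(); print(st["joints"],st["position"],to_tool([560,49,155],st))
st,im=load("w2")
print(ray("wrist",[(377,104),(506,94)],16,st), "red",ray("wrist",[(231,51)],51,st))
E
```

```text
[ 0.   0.2 -0.5  0.  -0.9 -1.4] [ 438.  -143.4  160. ] [  6.2 169.7 152. ]
[[524.7  86.6  16. ]
 [527.    9.6  16. ]] red [[549.4 161.6  51. ]]
```

Request:
drive_tool:
  motion:
    - [0, 27, 26, 0]
    - [0, 27, 26, 0]
    - [0, 27, 26, 0]
    - [0, 23, 32, 0]
    - [0, 23, 32, 0]
    - [0, 23, 32, 0]
    - [0, 11, 32, 0]
    - [0, 0, 0, 4]
    - [0, 0, 0, 4]
    - [0, 0, 0, 0]

```text
clock: 12.2
position: [611.6, 49.7, 153.2]
ee_rot: [-0.009, 0.708, 0.008, 0.706]
contact_force: [0.8, -0.3, -0.6]
gripper_width: 4.7
```

Request:
drive_tool:
  motion:
    - [30, 0, 0, 0]
    - [30, 0, 0, 0]
    - [30, 0, 0, 0]
    - [0, 0, 0, 0]
    - [0, 0, 0, 0]

```text
clock: 12.62
position: [610.8, 48.6, 63.8]
ee_rot: [-0.01, 0.709, 0.009, 0.705]
contact_force: [0.1, 0.4, 0.0]
gripper_width: 4.6
```

```bash
python3 - <<'E'
from h import *
st,im=look("w7"); print(st["position"],to_tool([615,50,9],st))
E
```

```text
[610.8  48.6  63.8] [54.7  1.4  4.5]
```

View pics/w7.png

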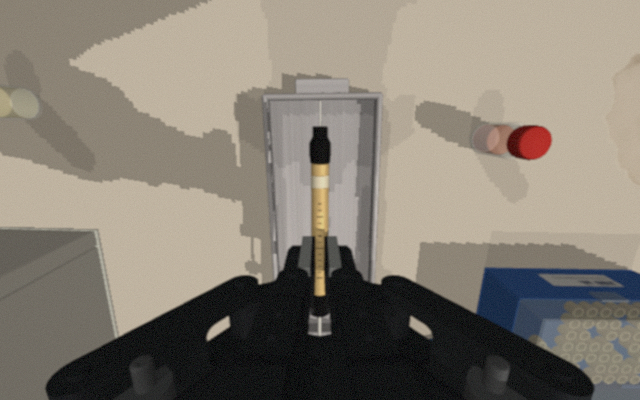

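The syringe is held level and aligned over the steel tray, whose near end runs (265,95)-(382,95). I'll check the centring.

```bash
python3 - <<'E'
from h import *
st,im=load("w7")
p=ray("wrist",[(265,96),(382,95)],16,st);print(p);e=p[1]-p[0];u=np.array([e[1],-e[0],0])/np.linalg.norm(e);c=p.mean(0)+91*u;print(c,u,to_tool([c[0]+3,c[1],10.5],st))
print(R.from_quat(st["ee_rot"]).as_matrix()[:,2])
E
```

```text
[[527.8  12.2  16. ]
 [525.2  85.5  16. ]]
[617.4  52.   16. ] [1. 0. 0.] [53.2  3.3  9.9]
[ 1.  0. -0.]
```

Request:
drive_tool:
  motion:
    - [0, 3, 8, 0]
    - [25, 0, 0, 0]
    - [20, 0, 0, 0]
    - [8, 0, 0, 0]
    - [0, 0, 0, 0]
    - [0, 0, 0, 0]

```text
clock: 13.17
position: [621.5, 52.8, 13.6]
ee_rot: [-0.009, 0.706, 0.009, 0.708]
contact_force: [0.3, -0.2, 0.0]
gripper_width: 4.4
```

Request:
drive_tool:
  motion:
    - [0, 0, 0, 0]
    - [0, 0, 0, 0]
    - [0, 0, 0, 0]
    - [0, 0, 0, 0]
  grip: 22

```text
clock: 13.5
position: [620.7, 52.7, 13.3]
ee_rot: [-0.009, 0.706, 0.009, 0.708]
contact_force: [-0.6, -0.5, -0.2]
gripper_width: 21.6
```

Request:
drive_tool:
  motion:
    - [-15, 0, 0, 0]
    - [-30, 0, 0, 0]
    - [-40, 0, 0, 0]
    - [-40, 0, 0, 0]
    - [-40, 0, 0, 0]
    - [-15, 0, 0, 0]
    - [0, 0, 0, 0]
    - [0, 0, 0, 0]

```text
clock: 14.17
position: [620.4, 52.7, 193.9]
ee_rot: [-0.008, 0.706, 0.009, 0.708]
contact_force: [-1.3, -0.5, 0.1]
gripper_width: 22.0
```

```bash
python3 - <<'E'
from h import *
st,im=look("w8"); print(st["position"],to_tool([533,-155,170],st))
print(R.from_quat(st["ee_rot"]).as_matrix()[:,2])
E
```

```text
[620.4  52.7 193.9] [  23.3 -205.5  -92.7]
[1. 0. 0.]
```

View pics/w8.png

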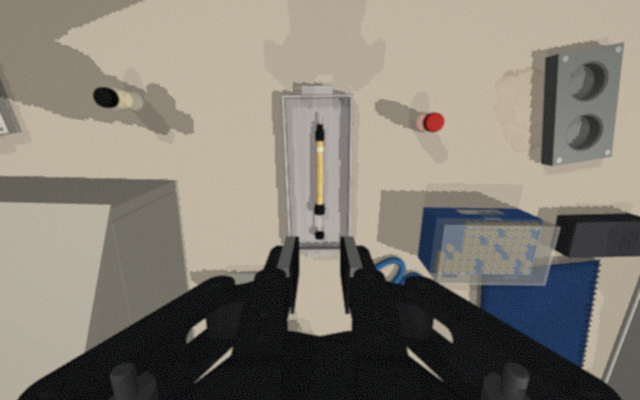

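The syringe lies flat in the steel tray (320,125)-(320,238). The pale cap is at (107,98), the red cap at (433,122) and the wells at about (587,80) and (584,132). Next is the pale vial, moving away from the water bath first.

Request:
drive_tool:
  motion:
    - [0, 0, -40, 0]
    - [0, -10, -40, 0]
    - [0, -40, -6, 0]
    - [0, -40, -5, 0]
    - [0, -40, 0, 0]
    - [0, -40, 0, 0]
    - [0, -38, 0, 0]
    - [30, 0, 0, 0]
    - [30, 0, 0, 0]
    - [0, 0, 0, 0]
  grip: 55

```text
clock: 15.05
position: [528.9, -158.0, 124.9]
ee_rot: [-0.007, 0.713, 0.009, 0.702]
contact_force: [-1.8, -0.7, -0.1]
gripper_width: 55.4
```

```bash
python3 - <<'E'
from h import *
st8,_=load("w8")
print("wells",ray("wrist",[(587,80),(584,132)],18,st8),"red",ray("wrist",[(433,122)],51,st8),"pale",ray("wrist",[(107,98)],51,st8))
st,im=look("w9"); print(st["position"],R.from_quat(st["ee_rot"]).as_matrix()[:,2])
E
```

```text
wells [[504.4 326.9  18. ]
 [556.4 338.4  18. ]] red [[550.3 160.6  51. ]] pale [[ 536.4 -148.7   51. ]]
[ 528.9 -158.   124.9] [ 1.  0. -0.]
```

View pics/w9.png

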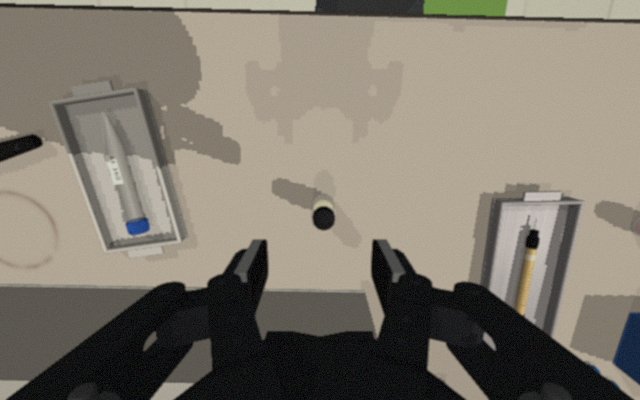

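The pale cap is at (323,217), and the tube and syringe are still in their trays.

```bash
python3 - <<'E'
from h import *
st,im=load("w9")
p=ray("wrist",[(323,217)],51,st)[0];print(p);s=arm.read_state();print(s["position"],to_tool([p[0],p[1],18],s))
E
```

```text
[ 532.7 -154.8   51. ]
[ 531.1 -158.   128. ] [110.    3.1   2.9]
```

Request:
drive_tool:
  motion:
    - [0, 3, 2, 0]
    - [35, 0, 0, 0]
    - [35, 0, 0, 0]
    - [25, 0, 0, 0]
    - [15, 0, 0, 0]
    - [0, 0, 0, 0]
    - [0, 0, 0, 0]
    - [0, 0, 0, 0]

```text
clock: 15.77
position: [538.5, -154.3, 24.5]
ee_rot: [-0.01, 0.706, 0.009, 0.709]
contact_force: [0.3, -0.2, 0.2]
gripper_width: 55.1
```

Request:
drive_tool:
  motion:
    - [0, 0, 0, 0]
    - [0, 0, 0, 0]
    - [0, 0, 0, 0]
    - [0, 0, 0, 0]
    - [0, 0, 0, 0]
    - [0, 0, 0, 0]
    - [0, 0, 0, 0]
    - [0, 0, 0, 0]
  grip: 0

```text
clock: 16.43
position: [537.5, -154.7, 23.9]
ee_rot: [-0.009, 0.706, 0.009, 0.708]
contact_force: [-0.5, 1.2, 6.9]
gripper_width: 19.7
```

Request:
drive_tool:
  motion:
    - [-10, 0, 0, 0]
    - [-20, 0, 0, 0]
    - [-30, 0, 0, 0]
    - [-30, 0, 0, 0]
    - [-20, 0, 0, 0]
    - [-10, 0, 0, 0]
    - [0, 0, 0, 0]
    - [0, 0, 0, 0]

```text
clock: 17.1
position: [535.9, -154.6, 142.0]
ee_rot: [-0.009, 0.707, 0.009, 0.707]
contact_force: [-0.6, 0.7, 0.0]
gripper_width: 20.0
```

```bash
python3 - <<'E'
from h import *
s=arm.read_state();print(s["position"],to_tool([504,327,140],s)); st,im=look("w10")
E
```

```text
[ 535.9 -154.6  142. ] [  2.3 482.2 -20. ]
```

View pics/w10.png

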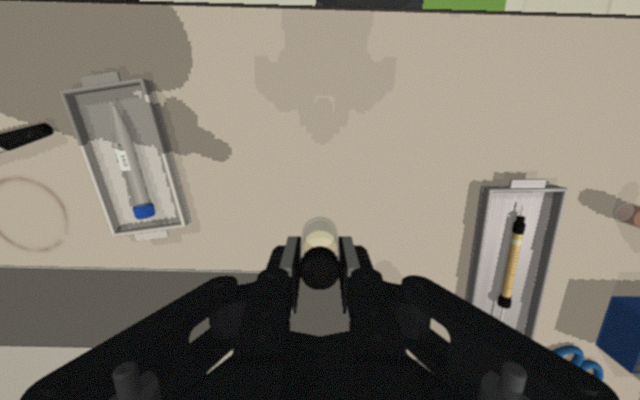

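The pale vial is held upright between the pads with its cap at (320,266). Next I carry it toward the block.

Request:
drive_tool:
  motion:
    - [0, 25, -1, 0]
    - [0, 35, -2, 0]
    - [0, 40, -2, 0]
    - [0, 40, -2, 0]
    - [0, 40, -2, 0]
    - [0, 40, -2, 0]
    - [0, 40, -2, 0]
    - [0, 40, -2, 0]
    - [0, 40, -2, 0]
    - [0, 40, -2, 0]

```text
clock: 17.98
position: [506.2, 226.0, 140.2]
ee_rot: [-0.01, 0.708, 0.008, 0.706]
contact_force: [0.6, 0.3, -1.3]
gripper_width: 20.2
```

Request:
drive_tool:
  motion:
    - [0, 40, -2, 0]
    - [0, 35, 0, 0]
    - [0, 25, 0, 0]
    - [0, 0, 0, 0]
    - [0, 0, 0, 0]
    - [0, 0, 0, 0]

```text
clock: 18.48
position: [502.4, 323.6, 140.4]
ee_rot: [-0.01, 0.708, 0.008, 0.706]
contact_force: [-0.1, -0.3, -0.2]
gripper_width: 20.0
```

```bash
python3 - <<'E'
from h import *
s0,_=load("w10");print("cap off tool",to_tool(ray("wrist",[(320,266)],169,s0)[0],s0))
st,im=look("w11"); print(st["position"],st["joints"],to_tool([504,327,30],st))
E
```

```text
cap off tool [-27.    0.3  -6.2]
[502.4 323.6 140.4] [ 0.8  0.4 -0.2 -0.  -1.  -2.4] [110.3   3.7   2. ]
```

View pics/w11.png

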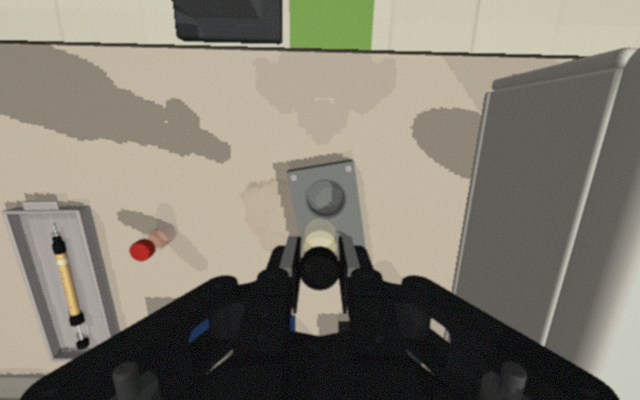

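The near well is at (326,196), with the block's near corners at (289,169) and (354,160). The vial is still upright.

```bash
python3 - <<'E'
from h import *
st,im=load("w11")
p=ray("wrist",[(326,196),(289,169),(354,160)],18,st);print(p)
e=p[1]-p[2];u=np.array([-e[1],e[0],0])/np.linalg.norm(e);
c=(p[1]+p[2])/2+32*u;print(c,u, "far",c+52*u)
w=(p[0]+c)/2; print(w,to_tool([w[0]+5.5,w[1],28.5],st))
E
```

```text
[[502.2 329.7  18. ]
 [477.1 294.4  18. ]
 [467.2 354.5  18. ]]
[503.7 329.7  18. ] [1.  0.2 0. ] far [555.  338.1  18. ]
[503.  329.7  18. ] [111.8   6.2   6.6]
```

Request:
drive_tool:
  motion:
    - [0, 6, 6, 0]
    - [0, 0, 0, 0]
    - [20, 0, 0, 0]
    - [25, 0, 0, 0]
    - [25, 0, 0, 0]
    - [0, 0, 0, 0]
    - [0, 0, 0, 0]
    - [0, 0, 0, 0]

```text
clock: 19.2
position: [510.2, 331.2, 73.7]
ee_rot: [-0.009, 0.706, 0.009, 0.708]
contact_force: [-0.2, -0.5, 1.4]
gripper_width: 20.1
```

```bash
python3 - <<'E'
from h import *
st,im=look("w12"); print(st["position"],to_tool([508.5,329.7,28.5],st))
E
```

```text
[510.2 331.2  73.7] [45.2 -1.5 -1.9]
```

View pics/w12.png

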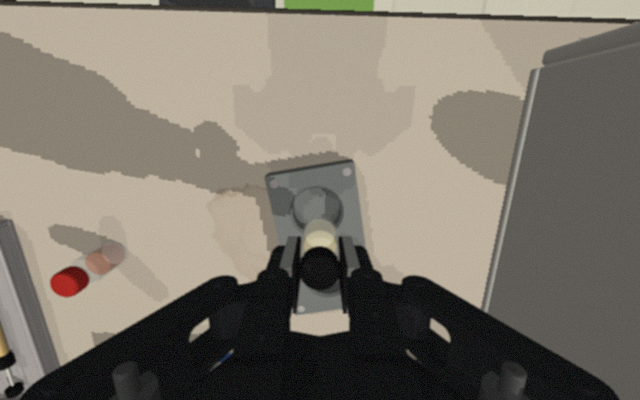

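The well is at (317,207), with the vial bottom just beyond it at (319,232), as expected with the vial still above the block. That is 15 views used, so I'll check the rest numerically.

```bash
python3 - <<'E'
from h import *
st,im=load("w12")
p=ray("wrist",[(317,207),(266,174),(353,160)],18,st)
e=p[1]-p[2];u=np.array([-e[1],e[0],0])/np.linalg.norm(e);c=(p[1]+p[2])/2+32*u;print(p,c,u,c+52*u)
b=ray("wrist",[(319,232)],73.7-23,st);print("vial bottom approx",b)
E
```

```text
[[501.6 329.4  18. ]
 [478.4 293.1  18. ]
 [467.  353.5  18. ]] [504.1 329.2  18. ] [1.  0.2 0. ] [555.2 338.8  18. ]
vial bottom approx [[507.8 331.   50.7]]
```

Request:
drive_tool:
  motion:
    - [0, -1.5, -2.5, 0]
    - [0, 0, 0, 0]
    - [15, 0, 0, 0]
    - [15, 0, 0, 0]
    - [10, 0, 0, 0]
    - [4, 0, 0, 0]
    - [0, 0, 0, 0]
    - [0, 0, 0, 0]
    - [0, 0, 0, 0]

```text
clock: 20.0
position: [507.0, 329.5, 28.9]
ee_rot: [-0.009, 0.707, 0.009, 0.707]
contact_force: [-0.6, 0.4, 0.4]
gripper_width: 20.1
```

Request:
drive_tool:
  motion:
    - [0, 0, 0, 0]
    - [0, 0, 0, 0]
    - [0, 0, 0, 0]

```text
clock: 20.25
position: [506.7, 329.3, 28.5]
ee_rot: [-0.009, 0.707, 0.009, 0.707]
contact_force: [-0.6, -0.3, 0.4]
gripper_width: 19.8
```

Request:
drive_tool:
  motion:
    - [0, 0, 0, 0]
    - [0, 0, 0, 0]
    - [0, 0, 0, 0]
    - [0, 0, 0, 0]
    - [0, 0, 0, 0]
  grip: 45

```text
clock: 20.67
position: [506.7, 329.3, 28.3]
ee_rot: [-0.009, 0.707, 0.009, 0.707]
contact_force: [-0.4, 0.1, -0.4]
gripper_width: 45.1
```

Request:
drive_tool:
  motion:
    - [-20, 0, 0, 0]
    - [-30, 0, 0, 0]
    - [-30, 0, 0, 0]
    - [-20, 0, 0, 0]
    - [0, 0, 0, 0]
    - [0, 0, 0, 0]
    - [0, 0, 0, 0]

```text
clock: 21.25
position: [506.1, 328.8, 127.6]
ee_rot: [-0.009, 0.708, 0.009, 0.707]
contact_force: [-0.8, 0.0, 0.2]
gripper_width: 45.1
```

```bash
python3 - <<'E'
from h import *
st,im=look("w13"); print(st["position"])
h=cv2.cvtColor(im,cv2.COLOR_BGR2HSV)
m=cv2.inRange(h,(0,150,60),(8,255,255))|cv2.inRange(h,(172,150,60),(180,255,255))
n,l,s,c=cv2.connectedComponentsWithStats(m)
for i in range(1,n):
    if s[i,4]>60: print("red",s[i],c[i],ray("wrist",c[i],51,st)[0],to_tool([*ray("wrist",c[i],51,st)[0][:2],120],st))
print("expect cap px",proj("wrist",[503,329.5,55],st),proj("wrist",[503,329.5,4],st))
m=cv2.inRange(im,(0,0,0),(30,30,30));n,l,s,c=cv2.connectedComponentsWithStats(m)
for i in range(1,n):
    if s[i,4]>60: print("dark",s[i],c[i],ray("wrist",c[i],55,st)[0])
E
```

```text
[506.1 328.8 127.6]
red [113 242  26  22 423] [125.8 252. ] [547.  167.6  51. ] [   7.6 -162.2   37. ]
expect cap px [[320.3 207.9]] [[320.1 192.4]]
dark [310 197  20  21 113] [317.  205.4] [501.  326.9  55. ]
dark [ 35 238  13  17 160] [ 40.3 246.8] [542.2 101.3  55. ]
dark [    9   240   620   160 42464] [318.2 347.7] [636.4 331.1  55. ]
dark [ 54 318  14  12 106] [ 60.8 324.2] [616.9 101.7  55. ]
dark [ 62 344  12  11  83] [ 67.7 349.2] [643.9 102.1  55. ]
```

The pale vial stands in the near well, with its cap measured at (501,327) mm against the well at (503,329). Next is the red vial.

Request:
drive_tool:
  motion:
    - [0, -39, 10, 0]
    - [0, -39, 10, 0]
    - [0, -39, 10, 0]
    - [0, -39, 10, 0]
    - [0, -9, 0, 0]
    - [0, 0, 0, 0]
    - [0, 0, 0, 0]
  grip: 55

```text
clock: 21.88
position: [550.5, 164.5, 127.2]
ee_rot: [-0.009, 0.708, 0.008, 0.706]
contact_force: [0.6, 0.8, 0.0]
gripper_width: 55.0
```

```bash
python3 - <<'E'
from h import *
st,im=look("w14"); print(st["position"])
h=cv2.cvtColor(im,cv2.COLOR_BGR2HSV)
m=cv2.inRange(h,(0,150,60),(8,255,255))|cv2.inRange(h,(172,150,60),(180,255,255))
n,l,s,c=cv2.connectedComponentsWithStats(m)
for i in range(1,n):
    if s[i,4]>60: print("red",s[i],c[i],ray("wrist",c[i],49,st)[0],to_tool([*ray("wrist",c[i],49,st)[0][:2],24],st))
E
```

```text
[550.5 164.5 127.2]
red [308 197  21  22 368] [317.7 207.7] [549.  163.1  49. ] [103.2  -1.3  -1.4]
```

Request:
drive_tool:
  motion:
    - [0, -1.5, -1.5, 0]
    - [35, 0, 0, 0]
    - [35, 0, 0, 0]
    - [24, 0, 0, 0]
    - [10, 0, 0, 0]
    - [0, 0, 0, 0]
    - [0, 0, 0, 0]
    - [0, 0, 0, 0]

```text
clock: 22.6
position: [550.6, 164.9, 26.0]
ee_rot: [-0.009, 0.706, 0.01, 0.708]
contact_force: [-0.2, -0.4, 0.0]
gripper_width: 55.2
```

Request:
drive_tool:
  motion:
    - [0, 0, 0, 0]
    - [0, 0, 0, 0]
    - [0, 0, 0, 0]
    - [0, 0, 0, 0]
    - [0, 0, 0, 0]
    - [0, 0, 0, 0]
    - [0, 0, 0, 0]
    - [0, 0, 0, 0]
  grip: 0

```text
clock: 23.27
position: [550.2, 164.1, 25.7]
ee_rot: [-0.009, 0.706, 0.009, 0.708]
contact_force: [-0.4, -0.6, 6.0]
gripper_width: 19.7
```

Request:
drive_tool:
  motion:
    - [-10, 0, 0, 0]
    - [-20, 0, 0, 0]
    - [-30, 0, 0, 0]
    - [-30, 0, 0, 0]
    - [-20, 0, 0, 0]
    - [-10, 0, 0, 0]
    - [0, 0, 0, 0]
    - [0, 0, 0, 0]

```text
clock: 23.93
position: [548.8, 163.6, 143.9]
ee_rot: [-0.009, 0.707, 0.009, 0.707]
contact_force: [0.4, -0.4, -0.9]
gripper_width: 19.8
```

```bash
python3 - <<'E'
from h import *
st,im=look("w15"); print(st["position"])
h=cv2.cvtColor(im,cv2.COLOR_BGR2HSV)
m=cv2.inRange(h,(0,150,60),(8,255,255))|cv2.inRange(h,(172,150,60),(180,255,255))
n,l,s,c=cv2.connectedComponentsWithStats(m)
for i in range(1,n):
    if s[i,4]>60: print("red",s[i],c[i],to_tool(ray("wrist",c[i],st["position"][2]+25,st)[0],st))
print(to_tool([558,338,142],st))
E
```

```text
[548.8 163.6 143.9]
red [ 300  250   40   41 1288] [319.7 270.3] [-25.    0.2  -2.9]
[  2.  174.1  13.5]
```

Request:
drive_tool:
  motion:
    - [0, 25, 0, 0]
    - [0, 38, 3, 0]
    - [0, 38, 3, 0]
    - [0, 38, 3, 0]
    - [0, 35, 0, 0]
    - [0, 0, 0, 0]
    - [25, 0, 0, 0]
    - [25, 0, 0, 0]
    - [0, 0, 0, 0]
    - [0, 0, 0, 0]

```text
clock: 24.82
position: [552.7, 336.3, 91.4]
ee_rot: [-0.011, 0.709, 0.007, 0.705]
contact_force: [0.4, 0.2, 0.8]
gripper_width: 20.0
```

```bash
python3 - <<'E'
from h import *
st,im=look("w16"); print(st["position"],to_tool([558,338.4,30.5],st))
m=cv2.inRange(im,(0,0,0),(30,30,30));m[240:]=0;n,l,s,c=cv2.connectedComponentsWithStats(m)
for i in range(1,n):
    if s[i,4]>60: print("dark",s[i],c[i],ray("wrist",c[i],55,st)[0])
E
```

```text
[552.7 336.3  91.4] [60.8  2.2  5.7]
dark [298 142  22  27 219] [307.  155.1] [504.4 327.2  55. ]
```

Request:
drive_tool:
  motion:
    - [0, 2, 5, 0]
    - [15, 0, 0, 0]
    - [10, 0, 0, 0]
    - [0, 0, 0, 0]
    - [0, 0, 0, 0]
    - [0, 0, 0, 0]

```text
clock: 25.37
position: [559.4, 340.3, 70.1]
ee_rot: [-0.009, 0.707, 0.009, 0.707]
contact_force: [-0.9, -0.1, -0.5]
gripper_width: 20.0
```

```bash
python3 - <<'E'
from h import *
st,im=look("w17"); print(st["position"],to_tool([558,338.4,30.5],st))
cv2.imwrite("pics/w17c.png",cv2.resize(im[100:330,200:440],None,fx=2.5,fy=2.5))
E
```

```text
[559.4 340.3  70.1] [39.6 -1.8 -1.5]
```

Request:
drive_tool:
  motion:
    - [0, -1.5, -1, 0]
    - [12, 0, 0, 0]
    - [12, 0, 0, 0]
    - [8, 0, 0, 0]
    - [7, 0, 0, 0]
    - [0, 0, 0, 0]
    - [0, 0, 0, 0]
    - [0, 0, 0, 0]
    - [0, 0, 0, 0]
    - [0, 0, 0, 0]

```text
clock: 26.25
position: [557.8, 338.5, 29.9]
ee_rot: [-0.009, 0.707, 0.009, 0.707]
contact_force: [-0.1, -0.1, -0.6]
gripper_width: 19.9
```

Request:
drive_tool:
  motion:
    - [0, 0, 0, 0]
    - [0, 0, 0, 0]
    - [0, 0, 0, 0]
    - [0, 0, 0, 0]
    - [0, 0, 0, 0]
  grip: 45

```text
clock: 26.67
position: [557.9, 338.6, 30.3]
ee_rot: [-0.009, 0.707, 0.009, 0.707]
contact_force: [-0.1, -0.2, 0.2]
gripper_width: 44.9
```

Request:
drive_tool:
  motion:
    - [-20, 0, 0, 0]
    - [-30, 0, 0, 0]
    - [-30, 0, 0, 0]
    - [-30, 0, 0, 0]
    - [-20, 0, 0, 0]
    - [0, -25, -25, 0]
    - [0, -25, -25, 0]
    - [0, -25, -25, 0]
    - [0, 0, 0, 0]
    - [0, 0, 0, 0]

```text
clock: 27.5
position: [483.8, 260.4, 161.0]
ee_rot: [-0.009, 0.707, 0.009, 0.707]
contact_force: [0.2, 1.2, -0.1]
gripper_width: 45.2
```

```bash
python3 - <<'E'
from h import *
st,im=look("w18"); print(st["position"])
t=arm.get_image("top")[:,:,::-1];cv2.imwrite("pics/top1.png",t)
t0=cv2.imread("pics/top0.png")
a=cv2.resize(t[75:290,155:500],None,fx=1.15,fy=1.15,interpolation=cv2.INTER_CUBIC)
w=im[:300]
o=np.zeros((a.shape[0]+300,640,3),np.uint8);o[:300]=w;o[300:,:a.shape[1]]=a;print(o.shape);cv2.imwrite("pics/final.png",o)
E
```

```text
[483.8 260.4 161. ]
(547, 640, 3)
```

View pics/final.png

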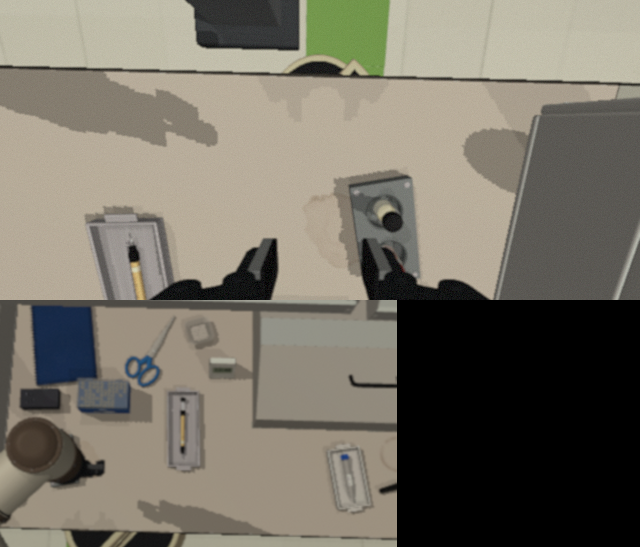

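The pale vial is upright in its well (388,218), and the syringe and tube lie in their trays. The red vial is hidden by a finger, so I'll back off and check its cap numerically.

Request:
drive_tool:
  motion:
    - [0, -40, 0, 0]
    - [0, -40, 0, 0]
    - [0, -40, 0, 0]
    - [0, -40, 0, 0]
    - [0, -20, 0, 0]
    - [0, 0, 0, 0]
    - [0, 0, 0, 0]

```text
clock: 28.18
position: [490.8, 81.5, 160.4]
ee_rot: [-0.008, 0.707, 0.008, 0.707]
contact_force: [-0.3, 0.0, 0.4]
gripper_width: 45.0
```

```bash
python3 - <<'E'
from h import *
st,im=look("w19")
for n,s in(("wrist",st),("top",None)):
    if n=="top": im=arm.get_image("top")[:,:,::-1].copy()
    h=cv2.cvtColor(im,cv2.COLOR_BGR2HSV)
    m=cv2.inRange(h,(0,130,50),(8,255,255))|cv2.inRange(h,(172,130,50),(180,255,255))
    k,l,q,c=cv2.connectedComponentsWithStats(m)
    for i in range(1,k):
        if q[i,4]>8: print(n,"red",q[i],ray(n,c[i],53,s)[0])
    m=cv2.inRange(im,(0,0,0),(45,45,45))
    k,l,q,c=cv2.connectedComponentsWithStats(m)
    for i in range(1,k):
        p=ray(n,c[i],55,s)[0]
        if abs(p[0]-503)<25 and abs(p[1]-329)<25:print(n,"dark",q[i],p)
t0=cv2.imread("pics/top0.png")
d=cv2.absdiff(t0,im).max(2)
for nm,(r0,r1,c0,c1) in dict(tip=(140,175,218,272),cuv=(150,172,170,210),timer=(122,142,334,362)).items(): print(nm,d[r0:r1,c0:c1].mean(),(d[r0:r1,c0:c1]>40).sum(), cv2.phaseCorrelate(np.float32(cv2.cvtColor(t0,6)[r0:r1,c0:c1]),np.float32(cv2.cvtColor(im,6)[r0:r1,c0:c1])))
E
```

```text
wrist red [564 260  25  20 363] [555.4 333.1  53. ]
wrist dark [569 209  27  20 394] [502.3 322.6  55. ]
top red [201 199   7   7  40] [557.3 338.3  53. ]
top dark [204 218   4   3   6] [511.2 331.   55. ]
tip 3.3222222222222224 0 ((0.029434228528426587, -0.031894351518264585), 1.0189894592320476)
cuv 2.3647727272727272 0 ((0.051390739537080066, 0.040180993950658106), 1.0027738695343336)
timer 3.142857142857143 0 ((-0.05295423992612314, 0.03939561626052601), 0.9837058623631795)
```

```bash
python3 -c "
from bench import arm
print(arm.job_done())"
```

```text
the job is handed in; nothing more can be done
None
```

All four things are in their holders, and I handed the job in at about 28 s on the clock. The tube lies flat in the short white tray and the syringe in the long steel tray. The pale vial stands in the near well and the red vial in the far well, both released upright, with the gripper clear of everything.

**Vials:** In the last pictures the red cap measured (555–557, 333–338) mm against its well at (555, 338). The pale cap measured (502, 323) from the wrist camera. The top camera gave (511, 331) for it, but from only 6 pixels, so I don't trust that reading. Close-up measurements right after placing it gave (501–504, 327) against its well at (503, 329). A finger hid the red vial in the last picture I viewed, so I confirmed it only by these cap measurements.

**Tip box, cuvette case and timer:** Comparing the first and last top pictures shows none of them moved; each shift was under 0.1 pixel.

**Forces:** The readings I saw at the end of each move never passed about 8 N.

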